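Level the portion scale with its screw foot

ROBOT

A 7-joint arm with a two-finger parallel gripper is mounted at the origin on a cart in front of the work surface, level with it; the furniture and walls round the work are solid. World frame = base frame: x ahead of the robot, y to its left, z up, the work surface at z = 0. Lengths are in m, angles in rad, forces in N, time in s.
With the tool pointing down it reaches from about 0.425 to 0.925 m from the base axis. Payload 6.8 kg.
Tool frame: the origin (TCP) lies at the centre of the arm's flange, where the gripper is bolted on; the fingertips stand 173 mm ahead of it and the grasp point (between the pads) lies 155 mm ahead of it (finger_overhang is the distance from the TCP to the fingertips, in m); y points along the fingers, z is the direction in which the jaws open and shut, and the axes are right-handed (so a half turn about y gives the same grasp; the last joint's range is limited). The gripper opens to 85 mm and grips with 20 to 120 N. Pads are 22 mm wide; open, the fingers measure 114 mm over their backs; the gripper's body (76 mm by 85 mm) begins 54 mm behind the grasp point. The pads swing forward as they close: fully open they stand 13 mm farther back than shut.
Start: joints at [-1.382, 0.477, 0.022, 1.555, -0.011, 1.109, -0.083], TCP at [0.197, 0.646, 0.405] pointing down, gripper open.
Joint ranges: [-2.96, 2.96], [-0.34, 2.1], [-1.41, 1.46], [0.24, 2.44], [-1.37, 4.51], [0.17, 1.92], [-2.96, 2.96]. Speed limits (rad/s): [2.39, 2.39, 3.14, 3.14, 3.14, 3.14, 3.14].

INTERFACE

Orientations are given as a rotation vector (axis times angle).
In Python, from bench import get_obs, grab_frame, hand_in, finger_overhang gives the robot as it stands. The module is installed in compiled form; this text tells all that it offers.
- The arm moves only by the shell command python3 -m jog 'ROWS' [FORCE]. ROWS is JSON, a list of rows, each a list of 3 entries, a list of its own where there are three numbers: the shift along the tool's x, y, z in cm, then the turn about the tool's y in rad, then the gripper command: -1 is fully open, 1 is shut, values between are in proportion. In form: [[[x, y, z], twist, gripper], ...]. A call has 1 to 10 rows; each row is the pose to reach, as a shift and turn from the pose commanded when the call began, along the tool's axes at that moment; what a row does not reach only later rows make up. A row lasts 1/8 s, in which the tool goes at most 62.5 mm and 10.7 degrees, less where a joint would pass 70% of its speed; a pose out of reach is approached as far as the arm can. A call with a gripper value outside its range is refused whole. The fingers move at their own pace and stop on an object; FORCE is the grip in N (left out, the last holds). Time passes only in rows, so rows that repeat a pose let the fingers close. It gives the time, the measured TCP pose, the force and the opening at its end, in the units of the state.
- get_obs(): the state, without advancing time (a new reading comes with each control period).
- grab_frame(name): name is "side" or "top"; returns a dict with "image" (480x640x3 uint8, blue, green, red), "fx", "fy", "cx", "cy" (pixels), "origin" and "rotation" of the camera in the world. Camera axes: x right, y up, looking along -z (the intrinsics and any distortion apply to the point x, -y, -z); pixel columns grow to the right and rows downward; lengths in m; the calibration is good to about 2 mm. A picture is of the moment at which its call begins. There is no depth.
- hand_in(): hands the job in, once; it reports no verdict.
The state is a dict: "clock": time; "joints": joint angles; "qvel": joint speeds; "tau": joint torques, N m; "tcp_pos": TCP position; "orientation": TCP orientation; "contact_force": force on the tool from outside, world axes, zero at the start; "moment": the same for the moment, N m; "grip_width": finger opening in m.
Only numpy, scipy, OpenCV 4.12 (cv2) and the standard library are available. Lean on these libraries where they do the work, as an engineer would, in place of code of your own. Each camera call takes 0.05 s, during which the arm holds its last target.

TASK

Level the portion scale: lower the round ball level gently into the scale's deep steel bowl, stand it flat on the bowl's floor and let go of it. Then grip the red knob of the scale's screw foot, push it down so that its clutch engages and turn it (clockwise from above raises that side, which starts too low) until the ball lies wholly inside the black ring. Finish while still gripping the knob and holding it pushed down, so that a colleague can tighten the lock nut, touching no other part of the scale; leave the jars, the cheese wedge and the dish where they are.

Things in the scene. Friction and masses are not known exactly. Their poses are not given: they have to be found in the camera images.
- level_mid (a point): round ball level: an aluminium puck, 62 mm across and 36 mm high, 0.22 kg, standing upright on the counter on small feet; in its open top a shallow lime-green dish with a black ring and a dark steel ball. This point is its centre, half-way up (18 mm above its foot); z points out of the dish. It can be gripped across at any yaw
- level_ring (a point): centre of the black target ring (inner radius 9 mm) in the level's dish, at the height of the ball's centre, 28 mm above the level's foot
- level_ball (a point): centre of the level's steel ball (12 mm across), which stays in its dish. It settles towards the low side, about 7 mm from level_ring for each 0.01 rad of tilt, within about 1.5 s. It is centred when within 3 mm of level_ring (wholly inside the ring)
- level: the same level; origin at the centre of its underside
- bowl_floor (a point): centre of the flat inner floor of the scale's round steel bowl, about 52 mm above the counter. The floor is 156 mm across, the walls flare to 180 mm at the rim (rolled edge 192 mm), 41 mm above the floor. z is the floor's normal; x points away from the display panel; the knob is on the -y side
- scale_frame: the scale: its chassis with the lug that rides on the screw, and on it the white housing (214 x 214 mm, top 46 mm above the counter), a sloping display panel in front (reaching 150 mm from the bowl's centre) and the bowl. It tilts a little about two feet on its left side as the screw turns. Origin on that left edge
- knob_grip (a point): centre of the red fluted knob (41 mm across over its flutes, 26 mm high; its top is 13 mm above this point), 88 mm above the counter while up, 165 mm from the bowl's centre towards -y of bowl_floor. Its axis is vertical and stays in place; it can be gripped across at any yaw. Up, it spins freely and turns nothing; pushed down, its clutch turns the screw foot
- knob_press (a joint): how far the knob is pushed down, m: 0 up, 0.008 fully down; a spring resists (3 N at first, 9 N at the end) and lifts it when let go. The clutch drives when it is more than 4 mm down. For a long turn: let it up, turn back, push down again; if it stops early, dog on dog, turn it a little while up and push again
- knob: the red knob; origin at the centre of its underside, 13 mm under knob_grip. The screw resists with about 0.04 N m; the clutch has about 0.3 rad of play. Clockwise seen from above lifts the knob's side of the scale: about 5.6 mm of ball travel per rad of the screw. About 0.9 to 2.4 rad are needed from the start
- mustard_jar_0: bystander: pale mustard jar with a white lid, 72 mm across, 94 mm high; origin at its underside
- fig_jam: bystander: pink jam jar with a white lid, 72 mm across, 102 mm high; origin at its underside
- cheese_wedge_3: bystander: white-rind cheese wedge, 118 x 78 x 63 mm; origin at its underside
- sample_dish: bystander: small grey-blue dish with cheese cubes, 91 mm across, 22 mm high; origin at its underside
There are look-alikes about, which are no part of the job. Leave any pink or purple look-alike of the level alone.

How it is judged:
By the outcome, as a careful person would: the job done as asked, in the order asked, and still so for the second after the job is handed in, while the arm keeps its last pose, push and grip.
It also fails if it takes over 61 s, if anything falls off the work surface, if the arm or the gripper's body presses on something with over 40 N, if the wrist force passes 120 N, or if a joint passes its speed limit or range.

## Working session

There is one attempt and no reset: what is moved stays moved. The work goes in short steps, Python scripts to look and compute and a shell command to move; the robot and the scene stay as the last step left them, time stands still between calls to the robot, and variables do not carry over. Pictures are saved under pics/ and viewed, and the job is handed in when it is done.

```bash
mkdir -p pics
python3 - <<'E'
from bench import *
import cv2
print(get_obs()); print(finger_overhang)
for n in("side","top"):
    f=grab_frame(n); cv2.imwrite(f"pics/{n}0.png",f["image"]); print({k:v for k,v in f.items() if k!="image"})
E
```

```text
{'clock': 0.0, 'joints': array([-1.38209925,  0.47781631,  0.02233452,  1.55645848, -0.01150421,
        1.10927579, -0.08307364]), 'qvel': array([ 7.72376468e-04, -1.14429916e-03,  2.28508446e-05, -2.05168899e-03,
       -4.50715091e-04, -4.20903406e-05,  4.33866083e-04]), 'tau': array([-5.32386675e-04, -5.96441817e+01,  1.60782225e+00, -2.81197429e+01,
        1.25022573e-02,  9.33405769e-03, -5.27384813e-06]), 'tcp_pos': array([0.19731798, 0.64522977, 0.40371148]), 'orientation': array([-1.56004593,  0.2330788 , -0.23285683]), 'contact_force': array([ 0.5237453 ,  0.70025285, -0.15392403]), 'moment': array([ 0.01045971, -0.00076509, -0.02507796]), 'grip_width': 0.08524450417764443}
0.1734
{'fx': 441.86802498395843, 'fy': 441.86802498395843, 'cx': 323.31689903894437, 'cy': 248.70402617692903, 'origin': array([ 0.3302114 , -0.73586526,  0.72657374]), 'rotation': array([ 0.87468513, -0.09863615, -0.26362181])}
{'fx': 571.9708111277673, 'fy': 571.9708111277673, 'cx': 312.67412114385036, 'cy': 250.61054759434074, 'origin': array([ 0.26133589, -0.00678118,  1.5394747 ]), 'rotation': array([ 0.13170546, -0.12679364, -1.57215273])}
```

View pics/side0.png

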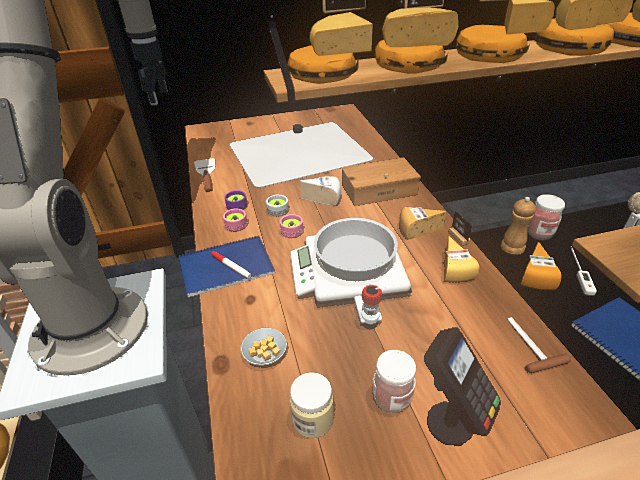

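View pics/top0.png

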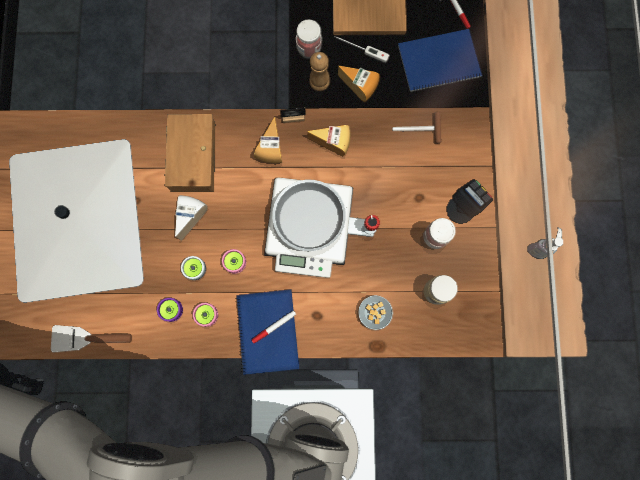

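The top view shows four pucks: (193,268) grey, (233,261) pink, (169,309) purple and (205,314) pink. The grey one fits the aluminium description. I'll enlarge to confirm.

```bash
cat > h.py <<'E'
import numpy as np, cv2
from bench import *
from scipy.spatial.transform import Rotation as R
def proj(f,p):
    r=R.from_rotvec(f["rotation"]); c=r.inv().apply(np.array(p)-f["origin"])
    return np.array([f["cx"]+f["fx"]*c[...,0]/-c[...,2], f["cy"]+f["fy"]*c[...,1]/c[...,2]]).T
def ray(f,u,v):
    r=R.from_rotvec(f["rotation"]); d=r.apply([(u-f["cx"])/f["fx"],-(v-f["cy"])/f["fy"],-1]); return f["origin"],d
def atz(f,u,v,z):
    o,d=ray(f,u,v); return o+d*(z-o[2])/d[2]
def crop(f,u,v,w,h,s,name):
    im=f["image"][v:v+h,u:u+w]; cv2.imwrite(name,cv2.resize(im,None,fx=s,fy=s,interpolation=cv2.INTER_CUBIC))
def tri(f1,p1,f2,p2):
    o1,d1=ray(f1,*p1);o2,d2=ray(f2,*p2)
    s=np.linalg.lstsq(np.array([d1,-d2]).T,o2-o1,rcond=None)[0]
    a=o1+s[0]*d1;b=o2+s[1]*d2; return (a+b)/2,np.linalg.norm(a-b)
E
python3 - <<'E'
from h import *
t=grab_frame("top");s=grab_frame("side")
crop(t,140,230,130,100,6,"pics/c1.png");crop(s,210,180,110,70,7,"pics/c2.png")
crop(t,255,170,133,110,6,"pics/c3.png");crop(s,285,210,133,120,6,"pics/c4.png")
E
```

```text
(no output)
```

View pics/c1.png

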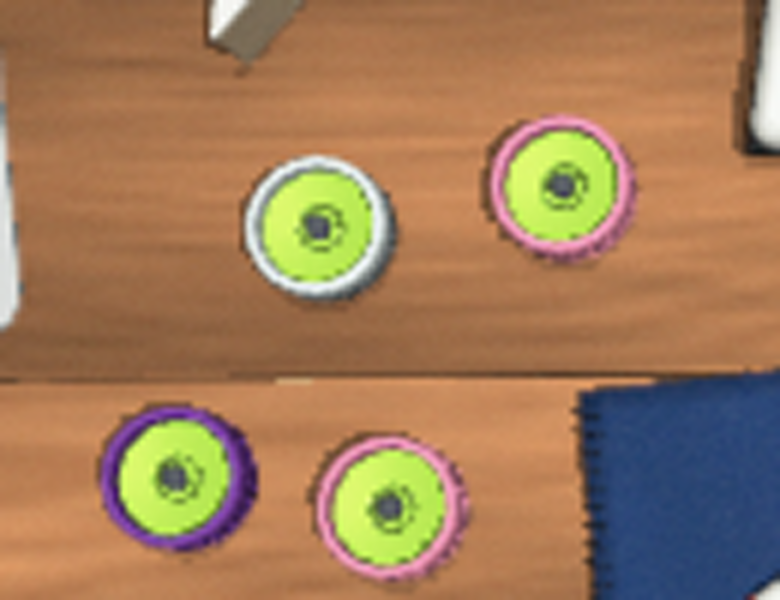

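View pics/c2.png

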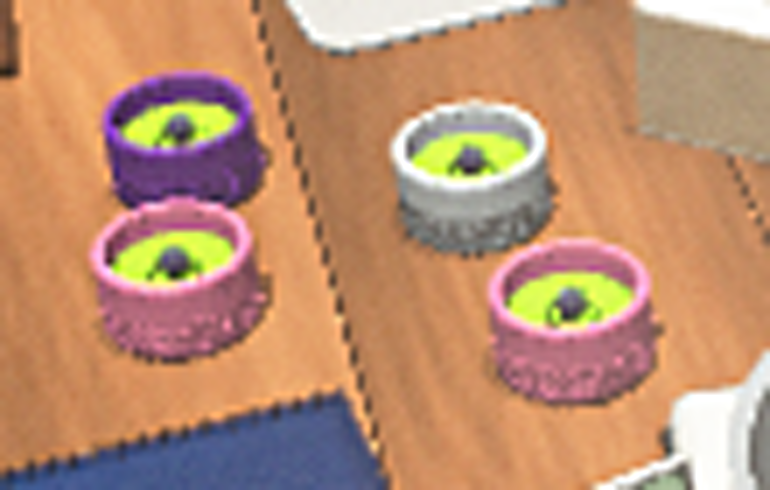

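View pics/c3.png

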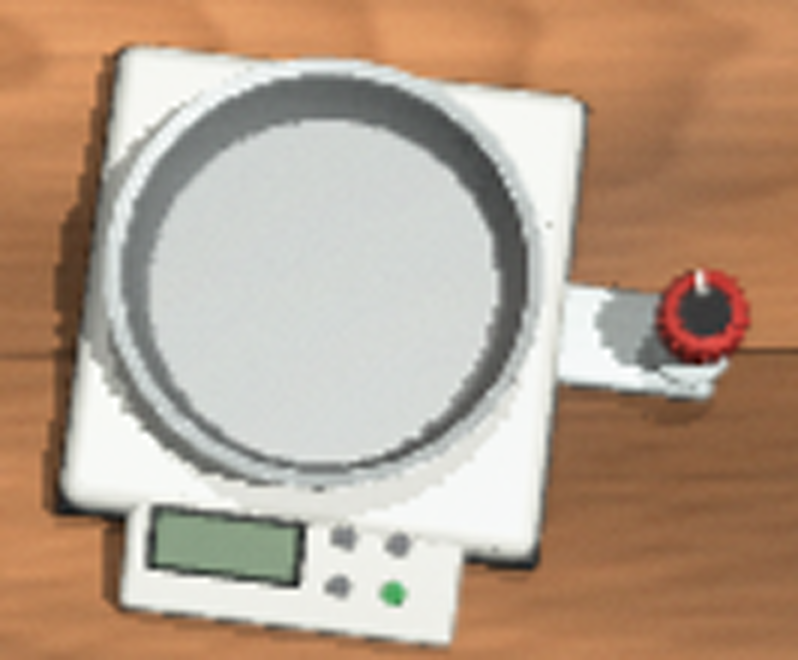

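View pics/c4.png

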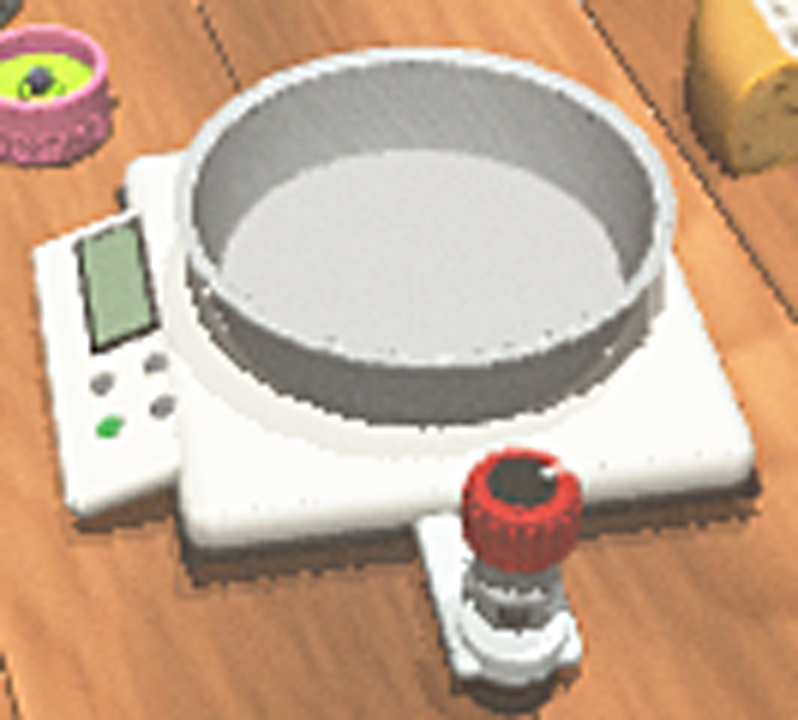

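Run:
```python
from h import *
t=grab_frame("top");s=grab_frame("side")
print("level t",atz(t,193.0,267.6,.036),"s",atz(s,277,200.8,.036),tri(t,(193,267.6),s,(277,200.8)))
print("knob t",atz(t,372,222.5,.101),"s",atz(s,372,289.8,.101),tri(t,(372,222.5),s,(372,289.8)))
print("floor",atz(t,308.7,218.7,.052),"rim",atz(t,309,215.6,.093))
print("side floor",atz(s,285+418/6,210+255/6,.052),"rim",atz(s,285+427/6,210+207/6,.093))
for n,u,v in (("mustard",441,289),("fig",440,233),("dish",375,312),("cheese",190,216)): print(n,atz(t,u,v,.09 if n in("mustard","fig") else .03))
o=get_obs(); print(o["clock"],o["tcp_pos"]); print(R.from_rotvec(o["orientation"]).as_matrix().round(4))
```

```text
level t [0.46695555 0.31508247 0.036     ] s [0.47015383 0.31099235 0.036     ] (array([0.46910635, 0.3157476 , 0.03270842]), np.float64(0.0033743356793209905))
knob t [ 0.57247767 -0.15565984  0.101     ] s [ 0.57707147 -0.15841915  0.101     ] (array([ 0.57543869, -0.15636415,  0.09866595]), np.float64(0.00487019918537266))
floor [0.59437084 0.00741313 0.052     ] rim [0.59340136 0.00621364 0.093     ]
side floor [0.60060855 0.01481879 0.052     ] rim [ 0.59639711 -0.00523866  0.093     ]
mustard [ 0.4013465  -0.32810827  0.09      ]
fig [ 0.54617224 -0.33156276  0.09      ]
dish [ 0.34748987 -0.16561949  0.03      ]
cheese [0.60860867 0.32861634 0.03      ]
0.3 [0.19739212 0.64541557 0.40435642]
[[ 9.563e-01 -1.000e-04  2.925e-01]
 [-2.925e-01 -6.000e-04  9.563e-01]
 [ 0.000e+00 -1.000e+00 -6.000e-04]]
```

The enlarged crop confirms that the grey puck at (193,268) in the top view is the level, and its neighbours are pink and purple. I'll move above it.

```bash
python3 -m jog '[[[5,0,-3.4],0,-1],[[10,0,-6.7],0,-1],[[15,2,-10],0,-1],[[20,4,-13.4],0,-1],[[25,6,-16.7],0,-1],[[30,8,-20],0,-1],[[35.7,10,-23.9],0,-1],[[35.7,12,-23.9],0,-1],[[35.7,12,-23.9],0,-1]]' 40
python3 - <<'E'
from h import *
t=grab_frame("top");s=grab_frame("side")
crop(t,130,210,133,110,6,"pics/d1.png");crop(s,210,120,133,110,6,"pics/d2.png");print(get_obs()["joints"].round(3))
E
```

```text
clock: 1.42
tcp_pos: [0.4691, 0.311, 0.2833]
orientation: [-1.561, 0.237, -0.234]
contact_force: [-0.3, 0.2, 0.8]
grip_width: 0.0854
[-0.792  0.441  0.116  1.936 -0.072  0.768  0.641]
```

View pics/d1.png

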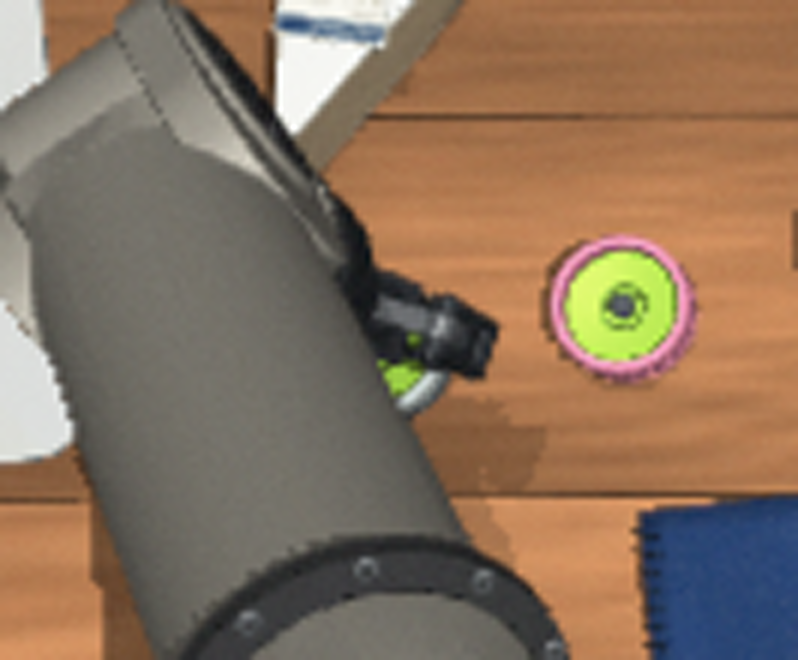

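View pics/d2.png

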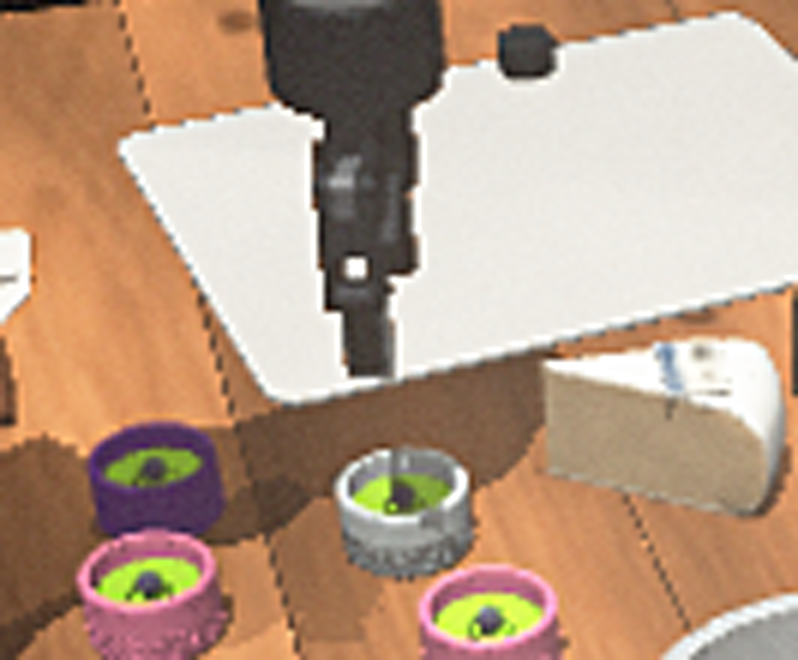

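Run:
```python
from h import *
s=grab_frame("side");o=get_obs();M=R.from_rotvec(o["orientation"]).as_matrix();p=o["tcp_pos"]
print(p,M.round(3))
for y in(.16,.173):
  for z in (-.0427,-.057,.0427): 
    for x in(-.011,.011): print(y,z,x,(proj(s,p+M@[x,y,z])-[210,120])*6)
```

```text
[0.46834929 0.31413635 0.28555935] [[ 0.957  0.     0.29 ]
 [-0.29   0.001  0.957]
 [ 0.    -1.     0.002]]
0.16 -0.0427 -0.011 [343.29654081 364.39163496]
0.16 -0.0427 0.011 [393.36600564 364.03018482]
0.16 -0.057 -0.011 [339.325167   381.63060421]
0.16 -0.057 0.011 [389.87060731 381.27620321]
0.16 0.0427 -0.011 [365.53329427 267.86616865]
0.16 0.0427 0.011 [412.93690452 267.4689206 ]
0.173 -0.0427 -0.011 [346.34698746 389.94088716]
0.173 -0.0427 0.011 [396.06143869 389.59732146]
0.173 -0.057 -0.011 [342.43308725 407.29811585]
0.173 -0.057 0.011 [392.61675668 406.96178975]
0.173 0.0427 -0.011 [368.27177128 292.70961776]
0.173 0.0427 0.011 [415.35704466 292.32914499]
```

The near fingertip shows in the side view at crop columns 345–395, where the projection puts it, so the calibration holds. The open tips are about 160 mm ahead of the TCP. I'll descend and grip.

```bash
python3 -m jog '[[[0.1,4,0],0,-1],[[0.1,8,0],0,-1],[[0.1,10,0],0,-1],[[0.1,11,0],0,-1],[[0.1,11,0],0,0],[[0.1,11,0],0,1],[[0.1,11,0],0,1],[[0.1,11,0],0,1],[[0.1,11,0],0,1]]' 40; python3 -m jog '[[[0,0,0],0,1],[[0,-0.5,0],0,1],[[0,-2,0],0,1]]'
```

```text
clock: 2.7
tcp_pos: [0.4705, 0.3133, 0.176]
orientation: [-1.555, 0.231, -0.234]
contact_force: [-1.5, 3.8, 6.8]
grip_width: 0.0609
clock: 3.08
tcp_pos: [0.4693, 0.3113, 0.1944]
orientation: [-1.561, 0.235, -0.232]
contact_force: [-0.3, -0.5, -2.2]
grip_width: 0.0609
```

Held: 61 mm wide, and the force reads the puck's 2.2 N weight. I'll lift it and carry it over the bowl.

```bash
python3 -m jog '[[[0,-4,0],0,1],[[0,-8,0],0,1],[[2,-11,-2.5],0,1],[[5,-12.5,-6],0,1],[[8,-12.5,-10],0,1],[[11,-12.5,-13.5],0,1],[[14,-12.5,-17],0,1],[[17,-12.5,-21],0,1],[[20,-12.5,-24.5],0,1],[[21,-12.5,-25.7],0,1]]'; python3 -m jog '[[[0,0,0],0,1],[[0,0,0],0,1]]'
python3 - <<'E'
from h import *
t=grab_frame("top");s=grab_frame("side")
crop(t,225,150,160,130,5,"pics/e1.png");crop(s,260,130,200,200,3,"pics/e2.png");print(get_obs()["joints"].round(3),get_obs()["tcp_pos"])
E
```

```text
clock: 4.32
tcp_pos: [0.5957, 0.001, 0.3204]
orientation: [-1.559, 0.237, -0.238]
contact_force: [-0.0, -0.3, -2.0]
grip_width: 0.0608
clock: 4.58
tcp_pos: [0.5949, 0.007, 0.3196]
orientation: [-1.557, 0.232, -0.23]
contact_force: [-0.5, -0.0, -2.8]
grip_width: 0.061
[-0.274  0.444  0.205  1.842 -0.116  0.867  1.264] [0.59505364 0.00709899 0.31968109]
```

View pics/e1.png

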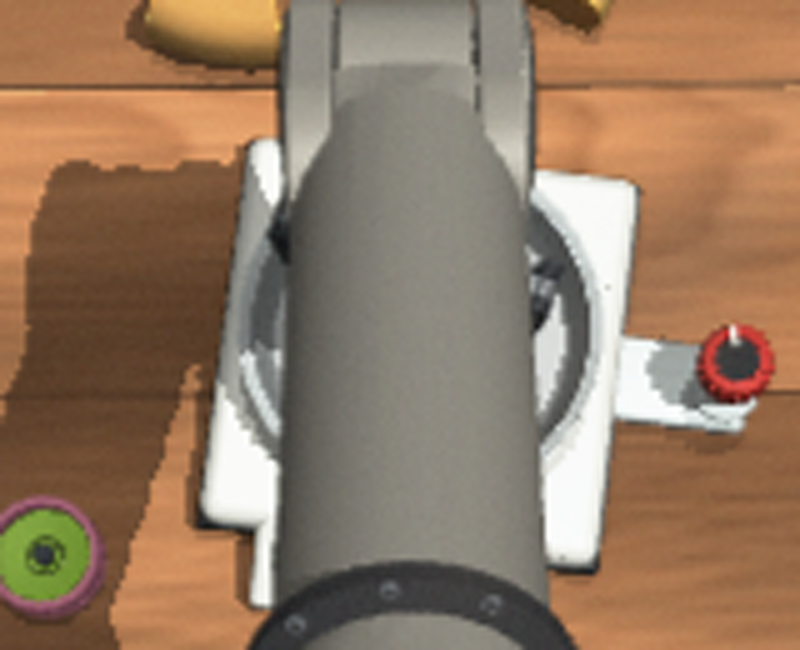

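View pics/e2.png

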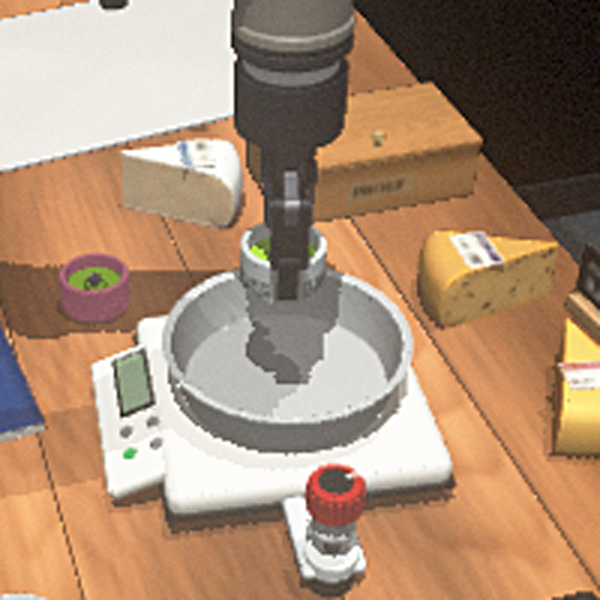

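The level hangs over the bowl's middle, clear of the rim in both views. I'll lower it, slowly at the end.

```bash
python3 -m jog '[[[0,2.5,0],0,1],[[0,5,0],0,1],[[0,7,0],0,1],[[0,8,0],0,1],[[0,8.4,0],0,1],[[0,8.6,0],0,1],[[0,8.6,0],0,1]]'; for i in 1; do python3 -m jog '[[[0,0.1,0],0,1],[[0,0.2,0],0,1],[[0,0.2,0],0,1]]'; done;  python3 -m jog '[[[0,0.1,0],0,1],[[0,0.2,0],0,1],[[0,0.2,0],0,1]]'
```

```text
clock: 5.55
tcp_pos: [0.5957, 0.0051, 0.2342]
orientation: [-1.558, 0.232, -0.234]
contact_force: [-0.4, 0.6, -2.6]
grip_width: 0.0611
clock: 5.92
tcp_pos: [0.5955, 0.005, 0.2317]
orientation: [-1.558, 0.233, -0.233]
contact_force: [0.0, 0.9, -2.6]
grip_width: 0.0608
clock: 6.3
tcp_pos: [0.5954, 0.0051, 0.2295]
orientation: [-1.558, 0.233, -0.233]
contact_force: [-0.2, -0.2, -2.0]
grip_width: 0.0609
```

```bash
python3 -m jog '[[[0,0.1,0],0,1],[[0,0.1,0],0,1]]'; python3 -m jog '[[[0,0.1,0],0,1],[[0,0.1,0],0,1]]';python3 -m jog '[[[0,0.1,0],0,1],[[0,0.1,0],0,1]]'
python3 - <<'E'
from h import *
s=grab_frame("side")
crop(s,300,190,100,100,6,"pics/f2.png")
E
```

```text
clock: 6.55
tcp_pos: [0.5955, 0.0051, 0.2286]
orientation: [-1.558, 0.233, -0.233]
contact_force: [0.2, 0.7, -1.9]
grip_width: 0.0609
clock: 6.8
tcp_pos: [0.5955, 0.0051, 0.2277]
orientation: [-1.558, 0.233, -0.233]
contact_force: [0.5, -0.1, -2.2]
grip_width: 0.061
clock: 7.05
tcp_pos: [0.5956, 0.005, 0.2272]
orientation: [-1.558, 0.233, -0.233]
contact_force: [-1.1, -0.0, 4.3]
grip_width: 0.061
```

View pics/f2.png

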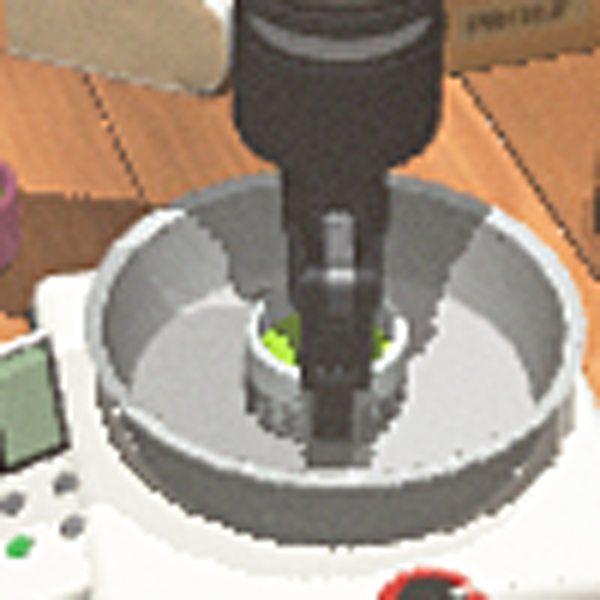

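Contact: the force went from −2.2 to +4.3 N. I'll release and rise straight up.

```bash
python3 -m jog '[[[0,0,0],0,0.2],[[0,0,0],0,-0.4],[[0,0,0],0,-0.8],[[0,0,0],0,-0.8],[[0,-1,0],0,-0.8],[[0,-3,0],0,-0.8],[[0,-6,0],0,-1],[[0,-9,0],0,-1],[[0,-11,0],0,-1]]'
python3 - <<'E'
from h import *
s=grab_frame("side")
crop(s,300,130,100,160,4,"pics/g2.png");o=get_obs();print(o["joints"].round(3),o["tcp_pos"])
E
```

```text
clock: 8.22
tcp_pos: [0.5958, 0.005, 0.3389]
orientation: [-1.558, 0.231, -0.235]
contact_force: [0.1, 0.2, -0.0]
grip_width: 0.0852
[-0.278  0.418  0.214  1.825 -0.11   0.904  1.26 ] [0.59653763 0.00490125 0.34121959]
```

View pics/g2.png

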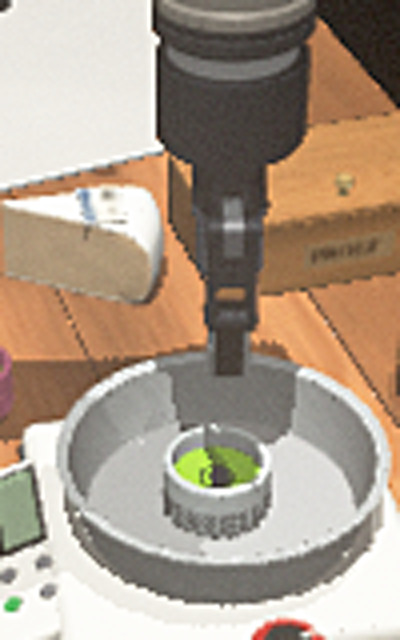

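The level stands alone in the bowl, with its ball off towards the low (knob) side. Next I'll go above the knob with the fingers part-open.

```bash
python3 -m jog '[[[0.7,0,-4],0,-0.4],[[1.4,0,-8],0,-0.4],[[2.1,0,-12],0,-0.4],[[2.8,0,-16.1],0,-0.4],[[2.8,3,-16.1],0,-0.4],[[2.8,4,-16.1],0,-0.4],[[2.8,4,-16.1],0,-0.4],[[2.8,4,-16.1],0,-0.4]]'
python3 - <<'E'
from h import *
s=grab_frame("side");t=grab_frame("top")
crop(s,310,180,120,150,4,"pics/h2.png");crop(t,250,150,160,130,5,"pics/h1.png");o=get_obs();print(o["joints"].round(3),o["tcp_pos"],o["grip_width"],o["contact_force"])
E
```

```text
clock: 9.28
tcp_pos: [0.5757, -0.1565, 0.2974]
orientation: [-1.558, 0.231, -0.233]
contact_force: [-0.1, 0.3, -0.5]
grip_width: 0.0599
[-0.02   0.477  0.237  1.857 -0.148  0.823  1.568] [ 0.57565889 -0.15668185  0.29754859] 0.05986703178618775 [-0.4613537  -0.09460993 -1.1964673 ]
```

View pics/h1.png

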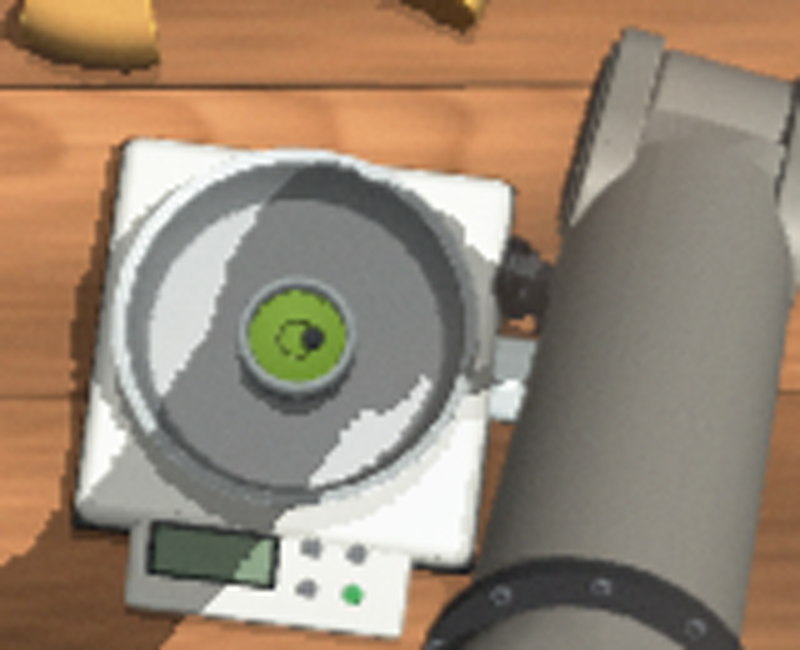

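View pics/h2.png

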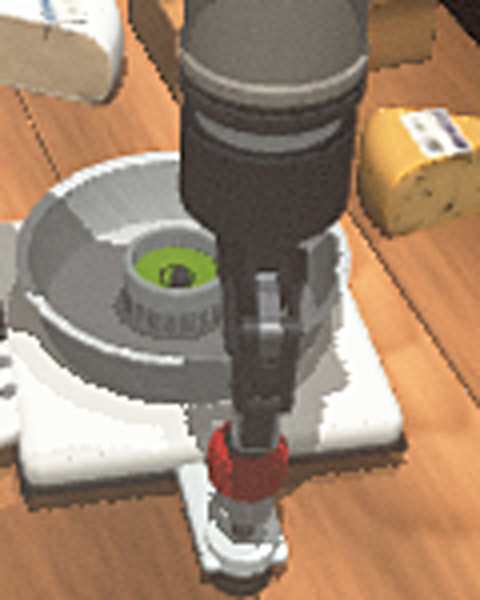

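The ball sits about 18 crop px (roughly 9 mm) towards the knob in the top view, with ring (295,339) and ball (313,338). Next I'll check the knob centring.

Run:
```python
from h import *
s=grab_frame("side");t=grab_frame("top");o=get_obs();M=R.from_rotvec(o["orientation"]).as_matrix();p=o["tcp_pos"]
for z in (.101,.075): print(z,(proj(s,np.array([p[0],p[1],z]))-[310,180])*4)
for x in (-.011,.011): print("tip",(proj(s,p+M@[x,.165,-.030])-[310,180])*4,(proj(s,p+M@[x,.165,-.044])-[310,180])*4)
crop(s,350,240,50,60,10,"pics/i2.png")
u=atz(t,250+294.5/5,150+339/5,.08);v=atz(t,250+313/5,150+338/5,.08);print(u,v,v-u)
```

```text
0.101 [243.8810937  437.68639056]
0.075 [241.47517685 474.14426703]
tip [227.75449378 435.52783546] [229.29143822 456.81608609]
tip [274.46507642 435.57161808] [276.61310602 456.87965065]
[0.59050361 0.00661447 0.08      ] [ 0.59098268 -0.00305064  0.08      ] [ 0.00047907 -0.00966512  0.        ]
```

View pics/i2.png

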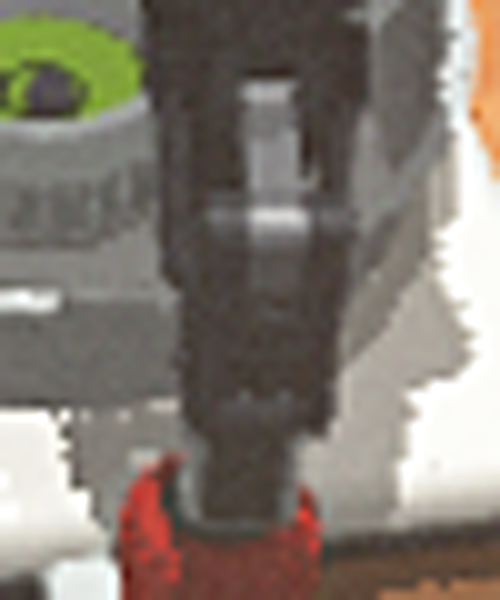

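Knob and gripper agree to within about 1 mm, so I'll shift +1 mm in x, descend and grip the knob while it is up.

```bash
python3 -m jog '[[[0.1,2.5,0],0,-0.4],[[0.1,4.5,0],0,-0.4],[[0.1,5.3,0],0,-0.4],[[0.1,5.3,0],0,-0.4],[[0.1,5.3,0],0,0.1],[[0.1,5.3,0],0,0.5],[[0.1,5.3,0],0,1],[[0.1,5.3,0],0,1]]' 40;  python3 -m jog '[[[0,0,0],0,1],[[0,0,0],0,1]]'
python3 - <<'E'
from h import *
s=grab_frame("side");crop(s,310,180,120,150,4,"pics/j2.png");o=get_obs();print(o["contact_force"],o["moment"],o["tcp_pos"])
E
```

```text
clock: 10.48
tcp_pos: [0.5766, -0.1573, 0.2443]
orientation: [-1.558, 0.232, -0.234]
contact_force: [0.9, 1.4, 2.9]
grip_width: 0.036
clock: 10.72
tcp_pos: [0.5766, -0.1573, 0.244]
orientation: [-1.558, 0.232, -0.234]
contact_force: [1.4, 1.1, 3.1]
grip_width: 0.0361
[2.32604733 1.07801161 2.38756725] [ 0.20832529 -0.51739389  0.02587305] [ 0.57659891 -0.15728245  0.24394577]
```

View pics/j2.png

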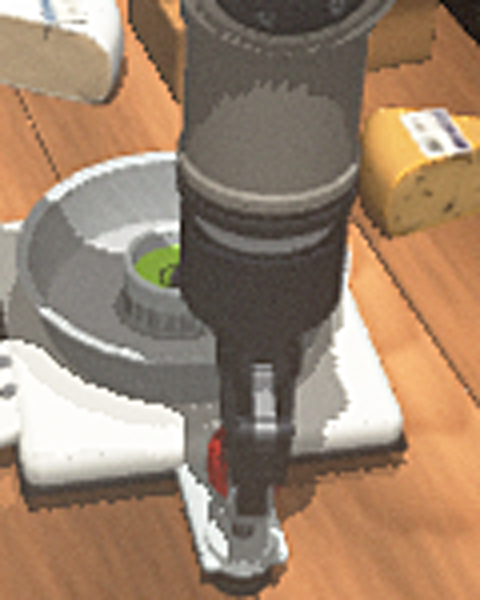

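Run:
```python
from h import *
s=grab_frame("side");o=get_obs();M=R.from_rotvec(o["orientation"]).as_matrix();p=o["tcp_pos"]
for y in (.155,.173):
  for z in (-.018,-.03,):
    print(y,z,[((proj(s,p+M@[x,y,z])-[350,240])*10).round() for x in (-.011,.011)])
for z in(.101,.075): print("knob",[((proj(s,np.array([x,-.157,z]))-[350,240])*10).round() for x in (.5555,.576,.5965)])
crop(s,350,240,50,72,10,"pics/k2.png");t=grab_frame("top");crop(t,300,170,100,90,7,"pics/k1.png")
```

```text
0.155 -0.018 [array([163., 603.]), array([275., 603.])]
0.155 -0.03 [array([166., 647.]), array([279., 648.])]
0.173 -0.018 [array([160., 665.]), array([270., 665.])]
0.173 -0.03 [array([163., 710.]), array([274., 710.])]
knob [array([115., 516.]), array([212., 494.]), array([309., 473.])]
knob [array([111., 607.]), array([206., 585.]), array([301., 564.])]
```

View pics/k2.png

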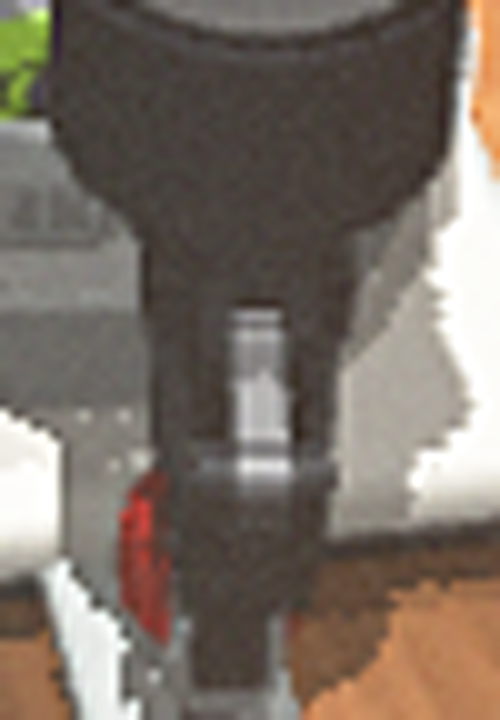

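View pics/k1.png

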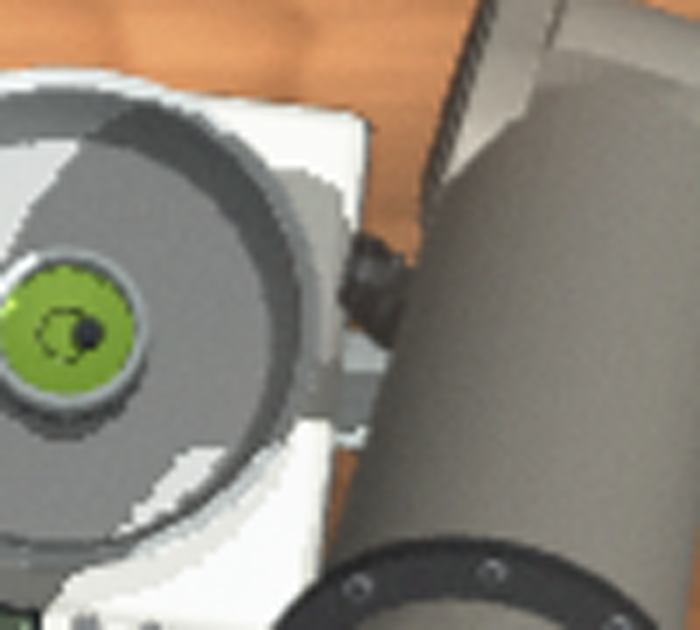

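Run:
```python
from h import *
s=grab_frame("side");o=get_obs();M=R.from_rotvec(o["orientation"]).as_matrix();p=o["tcp_pos"]
print(M.round(4))
for y in (0,.03,.06,.08,.1): print(y,((proj(s,p+M@[0,y,0])-[310,180])*4).round())
for y in (.06,.09,.12,.14,.16): print(y,((proj(s,p+M@[0,y,-.035])-[310,180])*4).round())
crop(s,310,140,120,150,4,"pics/l2.png")
```

```text
[[ 9.563e-01  1.300e-03  2.923e-01]
 [-2.923e-01 -1.000e-04  9.563e-01]
 [ 1.200e-03 -1.000e+00  3.000e-04]]
0 [262. 210.]
0.03 [258. 262.]
0.06 [255. 312.]
0.08 [253. 344.]
0.1 [251. 375.]
0.06 [260. 363.]
0.09 [256. 410.]
0.12 [253. 456.]
0.14 [251. 485.]
0.16 [249. 514.]
```

View pics/l2.png

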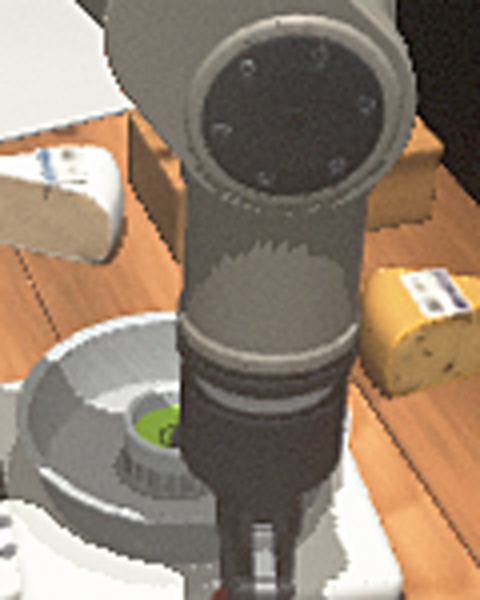

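Everything in the side view reads a consistent 1–2 px to the right, for the gripper and the knob alike, so the centring looks good. To check the other axis I'll open slightly, turn back counter-clockwise (which also gains wrist range) and grip again.

```bash
python3 -m jog '[[[0,0,0],0,-0.3],[[0,0,0],0,-0.3],[[0,0,0],-0.18,-0.3],[[0,0,0],-0.36,-0.3],[[0,0,0],-0.54,-0.3],[[0,0,0],-0.72,-0.3],[[0,0,0],-0.9,-0.3],[[0,0,0],-1.06,-0.3],[[0,0,0],-1.2,-0.3],[[0,0,0],-1.2,-0.3]]' 40
python3 - <<'E'
from h import *
o=get_obs();print(o["contact_force"],o["moment"],o["tcp_pos"],o["joints"])
E
python3 -m jog '[[[0,0,0],0,0.2],[[0,0,0],0,0.4],[[0,0,0],0,1],[[0,0,0],0,1],[[0,0,0],0,1]]'
python3 - <<'E'
from h import *
o=get_obs();print(o["contact_force"],o["moment"],o["tcp_pos"],o["joints"]);M=R.from_rotvec(o["orientation"]).as_matrix();print(M.round(3),M.T@o["contact_force"])
E
```

```text
clock: 12.18
tcp_pos: [0.5756, -0.1578, 0.2432]
orientation: [-1.453, -0.702, 0.704]
contact_force: [-0.4, -0.6, 0.2]
grip_width: 0.0555
[-0.36798878 -0.61916695  0.17047904] [ 0.06424657  0.02395588 -0.02994562] [ 0.5755505  -0.15777387  0.24319124] [ 0.23429965  0.54619291 -0.09367706  1.86741111  0.07256134  0.73273559
  2.57229002]
clock: 12.8
tcp_pos: [0.576, -0.1576, 0.2437]
orientation: [-1.454, -0.704, 0.705]
contact_force: [-0.9, -2.0, 2.4]
grip_width: 0.0355
[-0.92791528 -1.99075156  2.35959683] [-0.35111565  0.26360436  0.02420954] [ 0.57601806 -0.15760972  0.24371358] [ 0.23333395  0.54568823 -0.09308825  1.86669831  0.07269502  0.7326805
  2.57319909]
[[ 0.619 -0.    -0.785]
 [ 0.785 -0.     0.619]
 [-0.    -1.     0.   ]] [-2.13859563 -2.35874098 -0.5045448 ]
```

Jaw forces are under 1 N in both grips, so the gripper is centred. Now I'll push down.

```bash
python3 -m jog '[[[0,0.2,0],0,1],[[0,0.4,0],0,1],[[0,0.4,0],0,1]]' 60; python3 -m jog '[[[0,0.1,0],0,1],[[0,0.2,0],0,1],[[0,0.2,0],0,1]]';python3 -m jog '[[[0,0.1,0],0,1],[[0,0.15,0],0,1],[[0,0.15,0],0,1]]'
python3 - <<'E'
from h import *
o=get_obs();print(o["contact_force"],o["tcp_pos"],o["grip_width"])
E
```

```text
clock: 13.18
tcp_pos: [0.576, -0.1576, 0.2399]
orientation: [-1.454, -0.704, 0.705]
contact_force: [-3.0, -2.7, 4.8]
grip_width: 0.0354
clock: 13.55
tcp_pos: [0.576, -0.1576, 0.238]
orientation: [-1.454, -0.704, 0.705]
contact_force: [-3.2, -1.9, 5.4]
grip_width: 0.0354
clock: 13.92
tcp_pos: [0.576, -0.1576, 0.2366]
orientation: [-1.454, -0.704, 0.705]
contact_force: [-3.4, -1.8, 7.4]
grip_width: 0.0354
[-3.41186392 -1.77466555  7.4211799 ] [ 0.57603366 -0.15759946  0.23664275] 0.03542283854920323
```

The spring reads 7.4 N at about 7 mm down, so the clutch is in and there is no dog clash. I'll turn clockwise in stages.

```bash
python3 -m jog '[[[0,0.04,0],0.12,1],[[0,0.04,0],0.24,1],[[0,0.04,0],0.36,1],[[0,0.04,0],0.48,1],[[0,0.04,0],0.6,1],[[0,0.04,0],0.72,1],[[0,0.04,0],0.84,1],[[0,0.04,0],0.96,1],[[0,0.04,0],1.08,1],[[0,0.04,0],1.2,1]]'; python3 -m jog '[[[0,0,0],0,1],[[0,0,0],0,1],[[0,0,0],0,1],[[0,0,0],0,1],[[0,0,0],0,1],[[0,0,0],0,1],[[0,0,0],0,1],[[0,0,0],0,1],[[0,0,0],0,1],[[0,0,0],0,1]]'
python3 - <<'E'
from h import *
o=get_obs();print(o["contact_force"],o["moment"],o["tcp_pos"],o["joints"])
t=grab_frame("top");crop(t,290,195,40,45,14,"pics/m1.png");s=grab_frame("side");crop(s,310,180,120,150,4,"pics/m2.png")
E
```

```text
clock: 15.18
tcp_pos: [0.5759, -0.157, 0.2362]
orientation: [-1.557, 0.236, -0.235]
contact_force: [-4.2, 0.4, 8.4]
grip_width: 0.0354
clock: 16.42
tcp_pos: [0.5759, -0.157, 0.2361]
orientation: [-1.558, 0.233, -0.232]
contact_force: [-4.2, -0.3, 7.2]
grip_width: 0.0353
[-4.24656987 -0.31906652  7.15053939] [-0.00329277  0.79283395  0.03049756] [ 0.57591087 -0.15704484  0.23606624] [-1.87823655e-03  5.64246338e-01  2.17143927e-01  1.88746598e+00
 -1.78719630e-01  7.09334068e-01  1.59293469e+00]
```

View pics/m1.png

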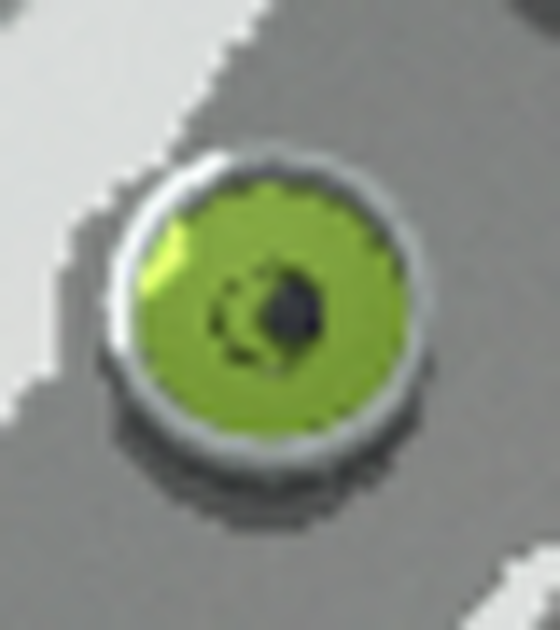

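View pics/m2.png

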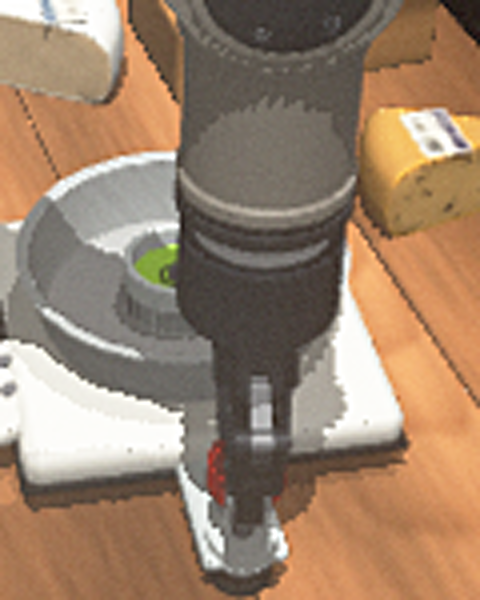

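The ball is now about 27 crop px (4.9 mm) right of the ring centre: ring (266,317), ball (293,310). It started at 9.7 mm, so roughly another 0.85 rad is needed.

```bash
python3 -m jog '[[[0,0,0],0.12,1],[[0,0,0],0.24,1],[[0,0,0],0.36,1],[[0,0,0],0.48,1],[[0,0,0],0.6,1],[[0,0,0],0.72,1],[[0,0,0],0.8,1],[[0,0,0],0.85,1],[[0,0,0],0.85,1],[[0,0,0],0.85,1]]'; python3 -m jog '[[[0,0,0],0,1],[[0,0,0],0,1],[[0,0,0],0,1],[[0,0,0],0,1],[[0,0,0],0,1],[[0,0,0],0,1],[[0,0,0],0,1],[[0,0,0],0,1],[[0,0,0],0,1],[[0,0,0],0,1]]'
python3 - <<'E'
from h import *
o=get_obs();print(o["contact_force"],o["moment"],o["tcp_pos"],o["joints"])
t=grab_frame("top");crop(t,290,195,40,45,14,"pics/n1.png");crop(t,250,150,160,130,5,"pics/n3.png");s=grab_frame("side");crop(s,310,180,120,150,4,"pics/n2.png")
E
```

```text
clock: 17.77
tcp_pos: [0.5762, -0.1567, 0.2361]
orientation: [-1.38, 0.891, -0.89]
contact_force: [-3.1, 1.2, 7.7]
grip_width: 0.0355
clock: 19.02
tcp_pos: [0.5762, -0.1567, 0.2361]
orientation: [-1.38, 0.891, -0.89]
contact_force: [-3.5, 0.7, 7.6]
grip_width: 0.0356
[-3.48301978  0.74802816  7.61718541] [0.25255292 0.61199667 0.02962915] [ 0.57623995 -0.15668932  0.23607194] [-0.16608148  0.59651279  0.44057797  1.89849498 -0.3703846   0.72731972
  0.91290043]
```

View pics/n1.png

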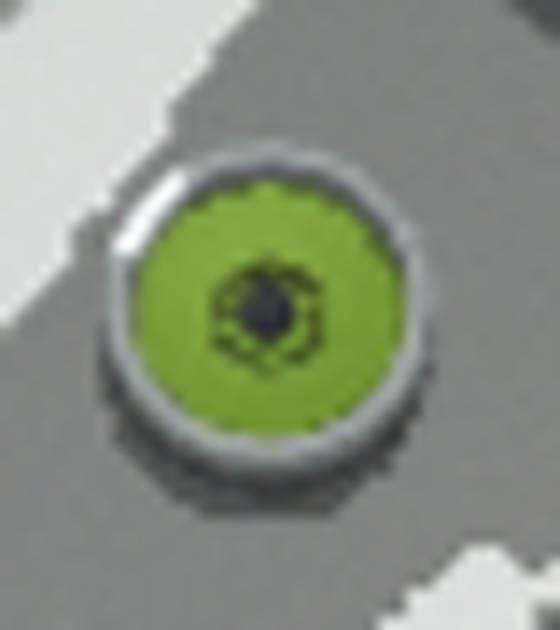

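View pics/n2.png

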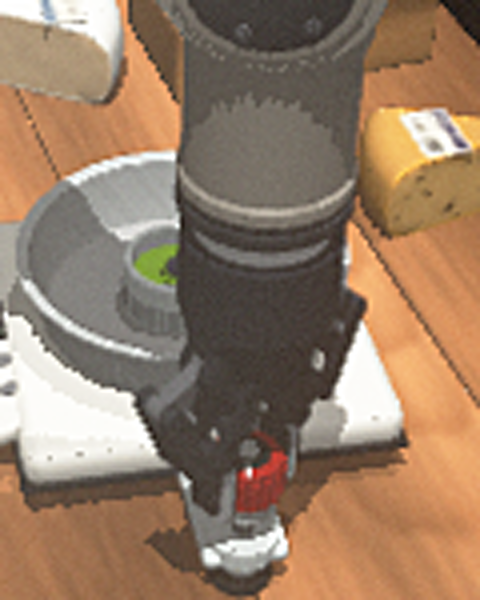

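View pics/n3.png

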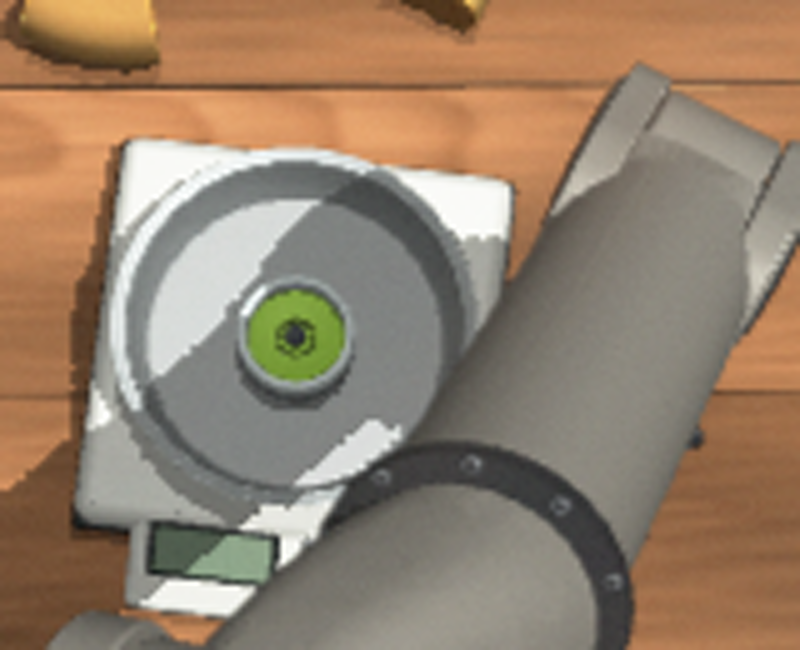

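The ball sits at the ring centre: ball (267,309), ring (268,316), and the 7 px is the expected parallax of the ball standing above the ring. Last check: fingertip clearance from the lug and the bystanders' positions.

Run:
```python
from h import *
s=grab_frame("side");crop(s,340,260,55,75,8,"pics/p2.png");cv2.imwrite("pics/p3.png",s["image"])
```

```text
(no output)
```

View pics/p2.png

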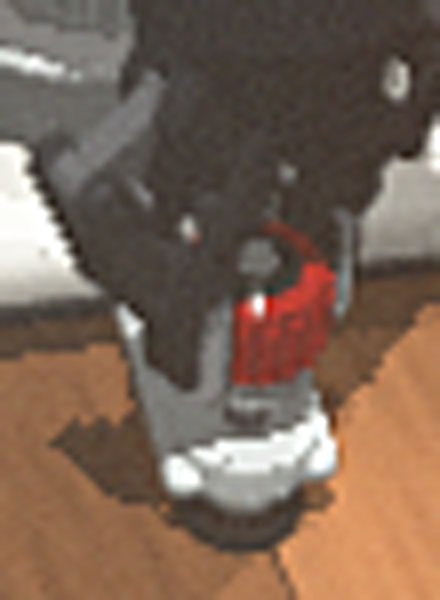

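View pics/p3.png

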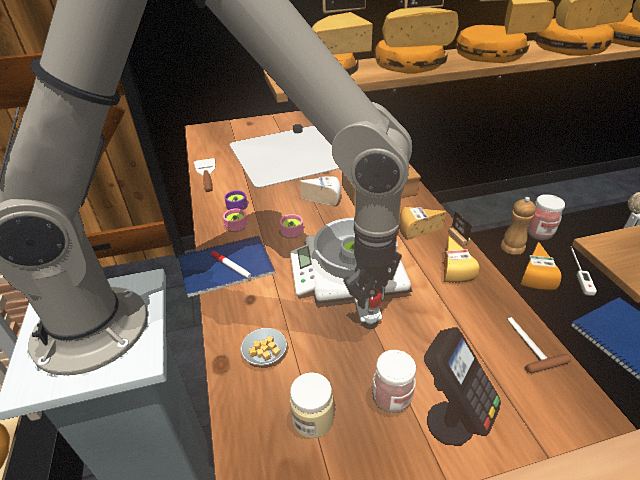

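The fingertips end just at the knob's underside, near crop (190,385). They are well above the lug at (250,450), and the jars, wedge and dish are in place. I'll hand in.

```bash
python3 -c "
from bench import *
print(hand_in())"
```

```text
the job is handed in; nothing more can be done
None
```

The job is done and handed in at about 19 s of the 61 s allowed. I stood the aluminium ball level flat in the middle of the bowl and let go of it. I then gripped the red knob, pushed it about 7.5 mm down and turned it 2.05 rad clockwise.

**Ball:** in the top view, after about 1.5 s to settle, the ball sat at the ring centre to within about 0.5 mm, allowing for parallax.

**Knob:** it was still gripped at 35.5 mm and held down with about 7.6 N when I handed in. The fingertips were clear of the lug. The scale's other parts, the jars, the wedge and the dish looked untouched.

**Disagreements:**
- The two cameras differed by about 3–5 mm.
- The grip on the knob reads 35.5 mm where I expected 41 mm, probably because the pads sit in the flutes.
- A steady sideways force of about 3.5 N remained at the knob, which suggests the gripper is about 1 mm off its axis.

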